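# Release a spent filter cartridge from a spring-collar coupler

### The arm

A 6-joint arm with a two-finger parallel gripper is mounted at the origin on a cart in front of the work surface, level with it; the furniture and walls round the work are solid. World frame = base frame: x ahead of the robot, y to its left, z up, the work surface at z = 0. Lengths are in mm, angles in rad, forces in N, time in s.
With the tool pointing down it reaches from about 250 to 800 mm from the base axis. Payload 8.5 kg.
Tool frame: the origin (TCP) lies midway between the tips of the shut fingers; the grasp point (between the pads) lies 19 mm behind it; z points along the fingers, y is the line along which they close (so a half turn about z gives the same grasp; the last joint's range is limited). The gripper opens to 85 mm and grips with 20 to 120 N. Pads are 22 mm wide; open, the fingers measure 114 mm over their backs; the gripper's body (76 mm by 85 mm) begins 54 mm behind the grasp point. The pads swing forward as they close: fully open they stand 13 mm farther back than shut.
Start: joints at [-1.274, 0.238, -0.013, 1.319, 0, 1.571], TCP at [153.528, -502.004, 231.276] pointing down, gripper open.
Joint ranges: [-2.66, 2.66], [-1.03, 1.9], [-1.14, 1.46], [-1.82, 2.27], [-1.45, 1.34], [-3.14, 3.14]. Speed limits (rad/s): [2.22, 2.22, 2.79, 3.14, 3.14, 3.14].

### API

Orientations are given as a 3x3 rotation matrix whose columns are the frame's x, y, z axes.
In Python, from rig import robot, imaging, order gives the robot as it stands. The module is installed in compiled form; this text tells all that it offers.
- The arm moves only by the shell command python3 -m crank 'ROWS' [FORCE]. ROWS is a JSON object of lists of equal length, an entry for each row: "gripper": the closure, from 0 (fully open) to 1 (shut); "translation": the shift along the tool's x, y, z in m, a list of three; "angular": the turn, a rotation vector about the tool's x, y, z in rad, a list of three. In form: {"gripper": [gripper, ...], "translation": [[x, y, z], ...], "angular": [[wx, wy, wz], ...]}. A call has 1 to 12 rows; each row shifts and turns the commanded pose from where the row before left it, along the tool's axes as they then stand; what a row does not reach is not made up. A row lasts 1/8 s, in which the tool goes at most 62.5 mm and 10.7 degrees, less where a joint would pass 70% of its speed; a pose out of reach is approached as far as the arm can. A call is refused whole if a number of a shift passes 0.0625 or a number of a turn 0.188, either way. A call with a gripper value outside its range is refused whole. The fingers move at their own pace and stop on an object; FORCE is the grip in N (left out, the last holds). Time passes only in rows, so rows that do not move let the fingers close. It gives the time, the measured TCP pose, the force, the opening and the grip force at its end, in the units of the state.
- robot.read_state(): the state, without advancing time (a new reading comes with each control period).
- imaging.camera(name): name is "scene" or "top" or "wrist"; returns a dict with "color" (400x640x3 uint8, blue, green, red), "mtx" (3x3 intrinsics, pixels), "R" (3x3) and "t" (3): a world point X has camera coordinates R X + t. Camera axes: x right, y down, z forward; pixel columns grow to the right and rows downward; lengths in mm; the calibration is good to about 2 mm. A picture is of the moment at which its call begins. There is no depth.
- order.sign_off(): hands the job in; it is judged then, once.
The state is a dict: "clock": time; "joint_positions": joint angles; "dq": joint speeds; "tau": joint torques, N m; "tcp_pos": TCP position; "eef_rot": TCP orientation; "wrist_force": force on the tool from outside, world axes, zero at the start; "torque": the same for the moment, N m; "opening": finger opening in mm; "grip_force": force on a finger pad.
Only numpy, scipy, OpenCV 4.12 (cv2) and the standard library are available. Lean on these libraries where they do the work, as an engineer would, in place of code of your own. Each camera call takes 0.05 s, during which the arm holds its last target. There are 200 camera calls.

### The job

The orange-headed spent filter cartridge is locked in the leaning coupler of the blue desoldering station. Pull the knurled spring collar back along its axis, turn it anticlockwise until its red pin finds the release notch and let it spring fully home there; then draw the cartridge out and stand it fully down in the free end hole of the grey rack, leaving the two blue-headed fresh cartridges where they are.

Things in the scene. Friction and masses are not known exactly. Their poses are not given: they have to be found in the camera images.
- station: Blue desoldering station, a box 120 x 150 x 60 mm fixed to the bench, origin under its centre, front to its -x, yaw within about 0.25 rad. On top a coupler (flange centre 86 mm above the bench) leans 30 degrees toward the robot. The cartridge's shank sits in its bore, 24 mm wide, 1.5 mm play all round; lift it 52 mm along the axis to clear bore and collar.
- coupler_face (a point): Centre of the coupler's aluminium flange, 68 mm across. z: the leaning axis, pointing up and out; the lean is toward its -x. Along z from the flange: knurled collar 0.5 to 36 mm, 50 mm in diameter; crown, a dark notched ring 54 to 63 mm across at the collar's foot, up to 8 mm; seated cartridge's foot at -16 mm, ears 24 to 30 mm, top of head at 66 mm.
- collar_pull (a joint): How far the collar is pulled out along the coupler's axis, away from the flange, in m: 0 home, 0.013 at most. A spring draws it back (6 N at home, 13 N at 0.010). While home, the red pin (5 mm wide) at its foot stands in a notch of the crown and it cannot turn; the pin clears the crown's wall from about 0.007. Let go over the wall, it rests there at about 0.007.
- collar_turn (a joint): Turn of the collar in rad, positive anticlockwise seen from above. 0: locked, pin toward the robot, two inner tabs over the cartridge's ears. Release notch: somewhere from 0.66 to 1.12, different every time, to be felt for or seen as the gap in the crown. Within 0.07 of it the collar goes down to 0; elsewhere it stops at 0.007. There the tabs clear the ears. Low friction; hard stop at 1.4.
- spent_cartridge: Spent filter cartridge, amber shank, orange head, 60 g, 82 mm long, seated in the coupler. Origin: centre of its foot; z along its axis to the head. Round shank with a round foot, 21 mm in diameter up to 41 mm, then round head 24 mm in diameter up to 82 mm. Two ears along its y, 36 mm from tip to tip, 7 mm wide, 40 to 46 mm above the foot, sit in slots so that it cannot turn.
- rack_hole0 (a point): Centre of the mouth of the rack's free end hole, z up. Grey rack, a block 80 x 190 x 50 mm fixed to the bench, its top 50 mm up, three holes 60 mm apart along its y; this is the one at the -y end, right as seen from the robot. Square, 25 mm wide, 45 mm deep; a cartridge fully down rests with its ears on the rack's top, foot 40 mm below the mouth.
- fresh_cartridge_1: Fresh filter cartridge, white shank, blue head, in the rack's middle hole; leave it alone. Same shape, size and origin as the spent one; its head stands 42 mm above the rack's top.
- fresh_cartridge_2: Fresh filter cartridge like the other, in the rack's +y end hole; leave it alone.

How it is judged:
By the outcome, as a careful person would: the job done as asked, in the order asked, and still so for the second after the job is handed in, with the robot touching nothing.
It also fails if it takes over 54 s, if anything falls off the work surface, if the arm or the gripper's body presses on something with over 40 N, if the wrist force passes 120 N, or if a joint passes its speed limit or range.

## Working session

There is one attempt and no reset: what is moved stays moved. The work goes in short steps, Python scripts to look and compute and a shell command to move; the robot and the scene stay as the last step left them, time stands still between calls to the robot, and variables do not carry over. Pictures are saved under pics/ and viewed, at most 10 in all, crops included, and the job is handed in when it is done.

```bash
mkdir -p pics; cat > h.py <<'E'
import numpy as np, cv2
from rig import robot, imaging, order
def shot(n,f=None):
    c=imaging.camera(n)
    if f: cv2.imwrite('pics/'+f,c['color'])
    return c
def ray(c,u,v):
    R=np.array(c['R']);t=np.array(c['t']).ravel()
    d=R.T@np.linalg.inv(c['mtx'])@np.array([u,v,1.]);return -R.T@t,d/np.linalg.norm(d)
def onz(c,u,v,z):
    o,d=ray(c,u,v);return o+d*(z-o[2])/d[2]
def proj(c,X):
    p=np.array(c['mtx'])@(np.array(c['R'])@np.array(X,float)+np.array(c['t']).ravel());return p[:2]/p[2]
E
python3 - <<'E'
from h import *
a=shot('scene','s0.png');b=shot('top','t0.png')
for c in(a,b):
    print(ray(c,320,200))
np.set_printoptions(precision=4,suppress=True)
print(robot.read_state())
E
```

```text
(array([-148.04260389, -453.97629412,  577.14182546]), array([ 0.6325122 ,  0.56038477, -0.53469358]))
(array([ 260.82814203,   85.78770074, 1074.44057992]), array([ 0.19450623, -0.01403803, -0.98080083]))
{'clock': 0.1, 'joint_positions': array([-1.274 ,  0.2387, -0.0142,  1.3192,  0.    ,  1.5708]), 'dq': array([ 0.0016, -0.0026,  0.0029,  0.0007, -0.0009,  0.0003]), 'tau': array([  0.    , -53.9719,  34.7001,   0.0134,  -0.    ,  -0.    ]), 'tcp_pos': array([ 153.455 , -501.6877,  230.7418]), 'eef_rot': array([[ 0.9563,  0.2925, -0.0004],
       [ 0.2925, -0.9563,  0.0012],
       [ 0.    , -0.0013, -1.    ]]), 'wrist_force': array([ 0.7119,  0.7372, -0.0173]), 'torque': array([0.0291, 0.0294, 0.019 ]), 'grip_force': 0.0, 'opening': 85.28345792725769}
```

View pics/s0.png

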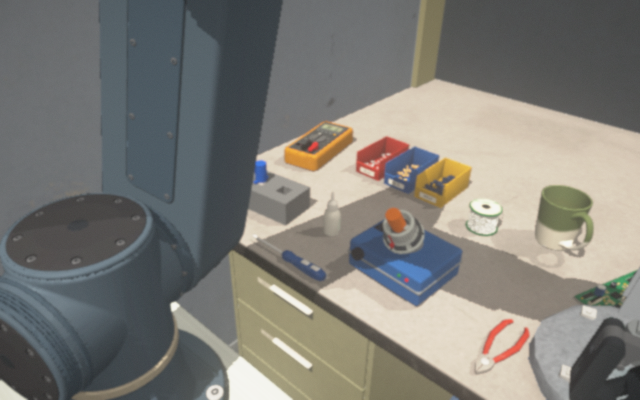

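View pics/t0.png

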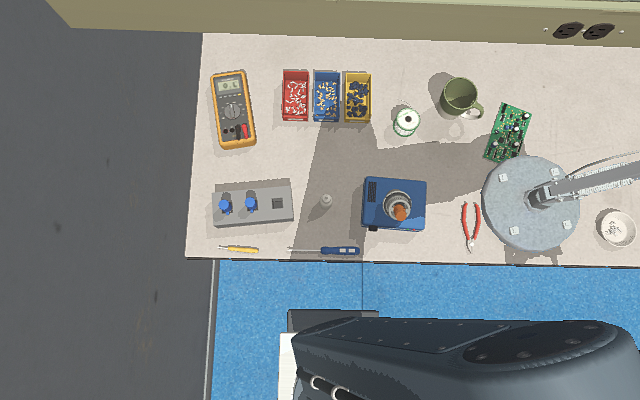

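The scene view shows the blue station with its coupler at (403,235) and the rack at (280,197). In the top view the station is at (394,203) with the orange head at (399,213), and the rack's free hole is at (277,203).

```bash
python3 - <<'E'
from h import *
np.set_printoptions(precision=2,suppress=True)
c=shot('top');im=c['color'];hsv=cv2.cvtColor(im,cv2.COLOR_BGR2HSV)
cr=cv2.resize(im[165:245,200:440],None,fx=3.3,fy=3.3,interpolation=cv2.INTER_CUBIC)
cr2=cv2.resize(im[180:235,365:430],None,fx=9,fy=9,interpolation=cv2.INTER_CUBIC)
H=np.zeros((264+495,792,3),np.uint8);H[:264]=cr;H[264:264+495,:585]=cr2
cv2.imwrite('pics/c1.png',cv2.resize(H,None,fx=.79,fy=.79))
# station
m=cv2.inRange(hsv,(100,120,60),(125,255,255));m[:160]=0;m[240:]=0;m[:,:355]=0;m[:,435:]=0
m=cv2.morphologyEx(m,cv2.MORPH_CLOSE,np.ones((5,5)))
k=max(cv2.findContours(m,0,1)[0],key=cv2.contourArea)
# back-project top outline to z=60
P=np.array([onz(c,*p[0],60.)[:2] for p in k],np.float32)
r=cv2.minAreaRect(P);print('station',r, cv2.boxPoints(r))
ap=cv2.approxPolyDP(k,3,True);print(ap.ravel(), [onz(c,*p[0],60.)[:2] for p in ap])
g=cv2.inRange(hsv,(90,0,80),(130,60,190));
g=cv2.inRange(hsv,(0,0,90),(179,40,175));g[:170]=0;g[232:]=0;g[:,:205]=0;g[:,300:]=0
print(hsv[215,265],hsv[190,300],hsv[203,277])
for z in [50]:
    k=max(cv2.findContours(g,0,1)[0],key=cv2.contourArea);ap=cv2.approxPolyDP(k,4,True)
    print(ap.reshape(-1,2).tolist(),[onz(c,*p[0],50.)[:2] for p in ap])
o=cv2.inRange(hsv,(3,150,120),(16,255,255));o[:160]=0;o[240:]=0;o[:,:370]=0;o[:,430:]=0
ys,xs=np.nonzero(o);print('orange',xs.mean(),ys.mean(),len(xs),xs.min(),xs.max(),ys.min(),ys.max(),onz(c,xs.mean(),ys.mean(),135))
print('hole',onz(c,277,203,50)); 
E
```

```text
station ((458.1007080078125, -106.32731628417969), (147.1138458251953, 123.49775695800781), 86.24456024169922) [[ 391.67 -175.68]
 [ 514.9  -183.77]
 [ 524.53  -36.97]
 [ 401.3   -28.88]]
[365 179 364 223 383 221 384 228 385 219 391 218 396 227 404 230 423 228
 425 182] [array([516.63, -36.45]), array([409.13, -34.28]), array([415.03, -79.56]), array([398.34, -81.84]), array([419.95, -84.37]), array([422.71, -98.74]), array([ 401.41, -110.45]), array([ 394.7 , -129.43]), array([ 400.56, -174.91]), array([ 513.16, -182.56])]
[ 20   9 171] [ 17  23 221] [ 23  10 101]
[[289, 178], [215, 184], [213, 225], [292, 221]] [array([516.55, 147.7 ]), array([496.73, 325.16]), array([397.11, 322.95]), array([411.22, 136.73])]
orange 399.6979865771812 212.50335570469798 149 394 405 204 220 [ 423.52 -104.56  135.  ]
hole [453.96 174.2   50.  ]
```

View pics/c1.png

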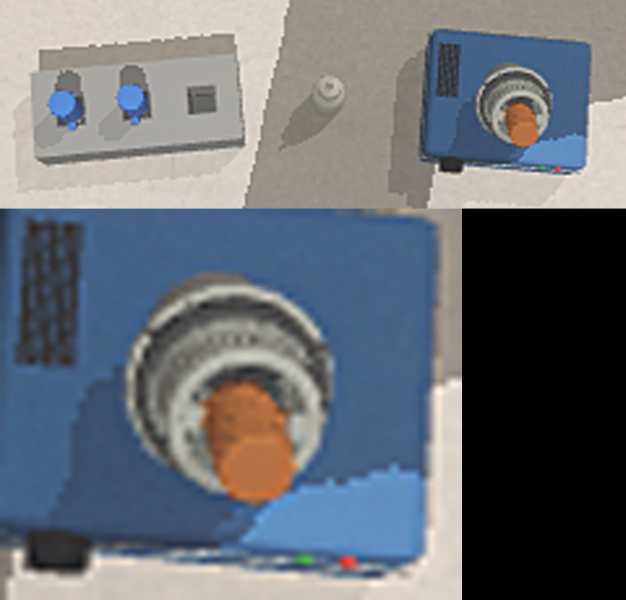

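The crop shows the flange ellipse centred at about (397.3,204.8) in full-image pixels, the head's top disc at (401,216.5), and the rack's free hole near (277,203).

```bash
cat >> h.py <<'E'
from scipy.spatial.transform import Rotation as Ro
def coup(yaw):
    cz=np.array([-.5*np.cos(yaw),-.5*np.sin(yaw),np.cos(np.pi/6)]);cy=np.array([-np.sin(yaw),np.cos(yaw),0]);return np.stack([np.cross(cy,cz),cy,cz],1)
def go(p,R,n=1,nrot=None):
    "relative move in tool axes: rotation first or simultaneous over n rows (printed per row)"
    s=robot.read_state();R0=np.array(s['eef_rot'])
    d=R0.T@(np.array(p)-s['tcp_pos']);w=Ro.from_matrix(R0.T@R).as_rotvec()
    print('trans(old axes) mm',d.round(1),'trans(new axes)',(R.T@(np.array(p)-s['tcp_pos'])).round(1),'rotvec',w.round(3))
E
python3 - <<'E'
from h import *
np.set_printoptions(precision=2,suppress=True)
c=shot('top')
F=onz(c,397.3,204.8,86);T=onz(c,401,216.5,143.2);print(F,T,T-F)
q=[onz(c,*p,60)[:2] for p in[(365.7,176.5),(426.3,181.1),(424.4,228.3),(361.9,225.6)]];print(np.array(q),np.mean(q,0))
for i in range(4):
    d=q[(i+1)%4]-q[i];print(np.hypot(*d),np.degrees(np.arctan2(d[1],d[0])))
s=shot('scene')
print('scene proj F,T',proj(s,F),proj(s,T))
h=cv2.cvtColor(s['color'],cv2.COLOR_BGR2HSV);o=cv2.inRange(h,(3,150,100),(16,255,255));o[:195]=0;o[260:]=0;o[:,:370]=0;o[:,430:]=0
ys,xs=np.nonzero(o);print('orange scene',xs.min(),xs.max(),ys.min(),ys.max(),'hole',proj(s,onz(c,277,203,50)))
d=onz(c,227,204,92);e=onz(c,252,203,92);print('fresh',d,e)
E
```

```text
[ 450.12 -109.11   86.  ] [ 413.3  -105.64  143.2 ] [-36.81   3.47  57.2 ]
[[ 522.91  -38.14]
 [ 515.49 -185.79]
 [ 399.93 -178.24]
 [ 402.8   -29.31]] [ 460.28 -107.87]
147.8380183080005 -92.87644344997683
115.81435842441775 176.26206745755456
148.96275103774408 88.89461373976697
120.43752198080367 -4.206167931794549
scene proj F,T [404.17 234.33] [392.55 213.52]
orange scene 386 404 209 231 hole [284.59 190.17]
fresh [440.77 284.78  92.  ] [444.57 227.85  92.  ]
```

```bash
cat >> h.py <<'E'
from scipy.spatial.transform import Slerp
YAW=-0.065;F=np.array([448.5,-108.6,86.])
def tool(psi=0.,yaw=None):
    "tool pointing down coupler axis, turned psi anticlockwise seen from above"
    C=coup(YAW if yaw is None else yaw);return np.stack([-C[:,0],C[:,1],-C[:,2]],1)@Ro.from_rotvec([0,0,-psi]).as_matrix()
def plan(wps,start=None):
    "wps: list of (pos,R,nrows); prints rows"
    s=robot.read_state();p,R=(s['tcp_pos'],np.array(s['eef_rot'])) if start is None else start
    for P,Q,n in wps:
        w=Ro.from_matrix(R.T@Q).as_rotvec();W=w/n
        p0=p.copy();R0=R
        for i in range(n):
            t=R.T@(p0+(np.array(P)-p0)*(i+1)/n-p);tr=(np.round(t)/1000);a=np.round(W,3)
            p=p+R@tr*1000;R=R@Ro.from_rotvec(a).as_matrix()
            print(tr.tolist(),a.tolist())
        print('--',p.round(1))
E
python3 - <<'E'
from h import *
R0=np.array(robot.read_state()['eef_rot'])
plan([((230,-330,270),R0@Ro.from_rotvec([0,0,-1.1]).as_matrix(),7),(F+150*coup(YAW)[:,2],tool(-.5),8)])
E
```

```text
[0.018, -0.02, -0.006] [0.0, 0.0, -0.157]
[0.02, -0.018, -0.005] [0.0, 0.0, -0.157]
[0.023, -0.013, -0.006] [0.0, 0.0, -0.157]
[0.025, -0.01, -0.005] [0.0, 0.0, -0.157]
[0.026, -0.006, -0.006] [0.0, 0.0, -0.157]
[0.027, -0.002, -0.005] [0.0, 0.0, -0.157]
[0.027, 0.002, -0.006] [0.0, 0.0, -0.157]
-- [ 229.8 -330.1  270.1]
[0.031, 0.013, 0.007] [-0.061, -0.032, -0.144]
[0.029, 0.016, 0.007] [-0.061, -0.032, -0.144]
[0.027, 0.021, 0.006] [-0.061, -0.032, -0.144]
[0.023, 0.023, 0.008] [-0.061, -0.032, -0.144]
[0.021, 0.026, 0.008] [-0.061, -0.032, -0.144]
[0.016, 0.029, 0.01] [-0.061, -0.032, -0.144]
[0.013, 0.03, 0.01] [-0.061, -0.032, -0.144]
[0.009, 0.03, 0.013] [-0.061, -0.032, -0.144]
-- [ 373.7 -104.2  215.5]
```

```bash
python3 -m crank '{"gripper":[0,0,0,0,0,0,0],"translation":[[0.018,-0.02,-0.006],[0.02,-0.018,-0.005],[0.023,-0.013,-0.006],[0.025,-0.01,-0.005],[0.026,-0.006,-0.006],[0.027,-0.002,-0.005],[0.027,0.002,-0.006]],"angular":[[0,0,-0.157],[0,0,-0.157],[0,0,-0.157],[0,0,-0.157],[0,0,-0.157],[0,0,-0.157],[0,0,-0.157]]}' && python3 -m crank '{"gripper":[0,0,0,0,0,0,0,0,0],"translation":[[0.031,0.013,0.007],[0.029,0.016,0.007],[0.027,0.021,0.006],[0.023,0.023,0.008],[0.021,0.026,0.008],[0.016,0.029,0.01],[0.013,0.03,0.01],[0.009,0.03,0.013],[0,0,0]],"angular":[[-0.061,-0.032,-0.144],[-0.061,-0.032,-0.144],[-0.061,-0.032,-0.144],[-0.061,-0.032,-0.144],[-0.061,-0.032,-0.144],[-0.061,-0.032,-0.144],[-0.061,-0.032,-0.144],[-0.061,-0.032,-0.144],[0,0,0]]}'
python3 - <<'E'
from h import *
w=shot('wrist','w0.png');print(ray(w,320,200));go(F+150*coup(YAW)[:,2],tool(-.5))
s=robot.read_state();print(s['joint_positions'],s['clock'],np.array(s['eef_rot']).T@(ray(w,320,200)[0]-s['tcp_pos']),proj(w,F),proj(w,F+66*coup(YAW)[:,2]))
E
```

```text
clock: 1.12
tcp_pos: [230.1, -329.4, 270.4]
eef_rot: [[0.169, 0.986, -0.0], [0.986, -0.169, 0.0], [0.0, -0.0, -1.0]]
wrist_force: [0.7, -0.7, 0.3]
opening: 85.3
grip_force: 0.0
clock: 2.25
tcp_pos: [373.0, -102.8, 214.6]
eef_rot: [[-0.73, 0.471, 0.495], [0.526, 0.85, -0.032], [-0.436, 0.237, -0.868]]
wrist_force: [-1.1, 0.3, 0.2]
opening: 85.1
grip_force: 0.0
(array([244.48545368, -56.83719719, 304.72711897]), array([ 0.70278519, -0.19023836, -0.68549423]))
trans(old axes) mm [-0.6  0.4 -0.4] trans(new axes) [-0.6  0.4 -0.4] rotvec [-0.003 -0.003 -0.   ]
[-0.39993969 -0.36047478 -0.74916499  0.68677926  0.16281176  0.20704718] 2.3 [  79.61867126    0.1449199  -143.00009515] [317.90498135 182.43730982] [317.77078494 207.64485676]
```

View pics/w0.png

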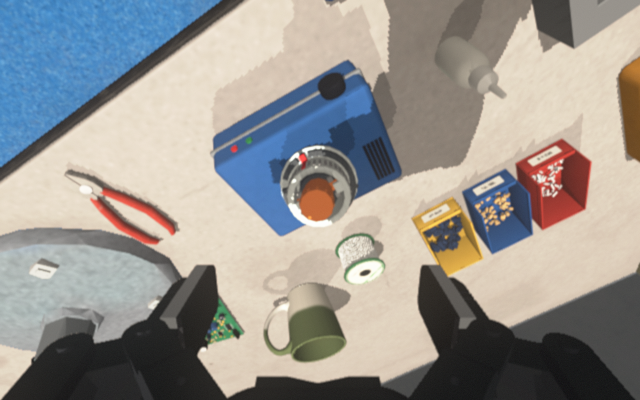

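The wrist view shows the coupler at about (320,185), with the orange head at (317,199) and the red pin at (302,158). I'll zoom in for the crown gap.

```bash
python3 - <<'E'
from h import *
im=cv2.imread('pics/w0.png');cv2.imwrite('pics/w0c.png',cv2.resize(im[135:240,265:375],None,fx=5.7,fy=5.7,interpolation=cv2.INTER_CUBIC))
h=cv2.cvtColor(im,cv2.COLOR_BGR2HSV)
def cen(lo,hi):
    m=cv2.inRange(h,lo,hi);m[:135]=0;m[240:]=0;m[:,:265]=0;m[:,375:]=0;ys,xs=np.nonzero(m);return xs.mean(),ys.mean(),xs.min(),xs.max(),ys.min(),ys.max()
print('orange',cen((5,150,60),(18,255,255)))
w=shot('wrist');C=coup(YAW)
f=lambda r,a,z:proj(w,F+C@np.array([r*np.cos(a),r*np.sin(a),z])).round(1)
print('flange rim',[f(34,a,0) for a in (0,1.57,3.14,4.71)],'pin',f(29,np.pi,5))
print('crown at turn',[(t,((f(29.5,np.pi+t,8)-[265,135])*5.7).round()) for t in(0,.66,.8,.9,1.0,1.12)])
E
```

```text
orange (np.float64(317.2090497737557), np.float64(199.6769230769231), np.int64(300), np.int64(335), np.int64(179), np.int64(220))
flange rim [array([336.9, 213.3]), array([353.7, 162.6]), array([299.4, 146.7]), array([284.8, 198.8])] pin [302. 153.]
crown at turn [(0, array([208., 104.])), (0.66, array([121., 199.])), (0.8, array([113., 225.])), (0.9, array([109., 243.])), (1.0, array([107., 263.])), (1.12, array([108., 286.]))]
```

View pics/w0c.png

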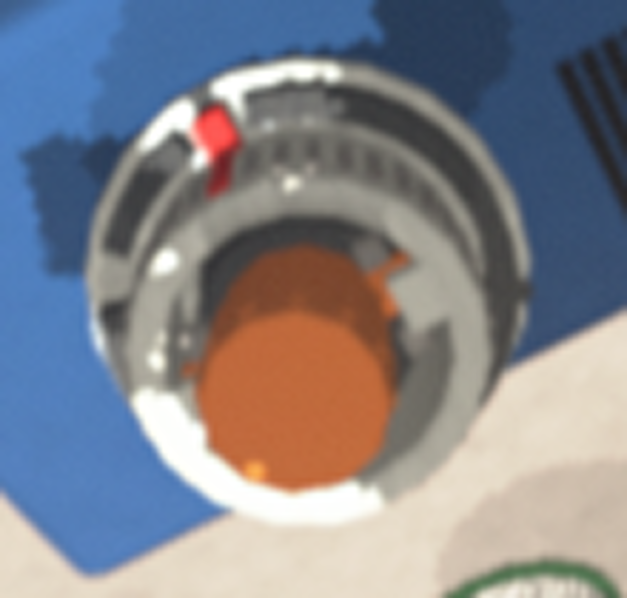

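The crown's light gap sits at crop (113,277), opposite a turn of about 1.03 by my projected angles. The flange centre is within about 1 mm of prediction, and the head slumps 2 mm toward the robot. Next I go down onto the collar.

```bash
sed -i 's/^YAW=.*/YAW=-0.065;F=np.array([449.3,-107.8,86.])/' h.py; python3 - <<'E'
from h import *
go(F+8*coup(YAW)[:,2],tool(-.5))
E
```

```text
trans(old axes) mm [ -0.2   2.2 142.2] trans(new axes) [1.000e-01 1.700e+00 1.423e+02] rotvec [-0.003 -0.002 -0.001]
```

```bash
python3 -m crank '{"gripper":[0,0,0,0,0,0],"translation":[[0,0.002,0.03],[0,0,0.035],[0,0,0.035],[0,0,0.027],[0,0,0.015],[0,0,0]],"angular":[[-0.003,-0.002,0],[0,0,0],[0,0,0],[0,0,0],[0,0,0],[0,0,0]]}' && python3 - <<'E'
from h import *
go(F+8*coup(YAW)[:,2],tool(-.5)); shot('wrist','w1.png')
E
python3 -m crank '{"gripper":[0.2,0.4,0.45,0.5,0.5,0.5],"translation":[[0,0,0],[0,0,0],[0,0,0],[0,0,0],[0,0,0],[0,0,0]],"angular":[[0,0,0],[0,0,0],[0,0,0],[0,0,0],[0,0,0],[0,0,0]]}' 40; python3 -c "
from h import *
go(F+8*coup(YAW)[:,2],tool(-.5));s=robot.read_state();print(np.array(s['eef_rot']).T@s['wrist_force'],s['torque'])"
```

```text
clock: 3.1
tcp_pos: [445.4, -108.1, 92.1]
eef_rot: [[-0.727, 0.474, 0.497], [0.53, 0.847, -0.033], [-0.436, 0.24, -0.867]]
wrist_force: [-0.5, -0.0, -0.1]
opening: 86.0
grip_force: 0.0
trans(old axes) mm [ 0.   0.6 -0.8] trans(new axes) [ 0.   0.6 -0.8] rotvec [-0.002 -0.002 -0.003]
clock: 3.9
tcp_pos: [445.3, -108.0, 94.0]
eef_rot: [[-0.726, 0.472, 0.5], [0.528, 0.848, -0.034], [-0.44, 0.239, -0.865]]
wrist_force: [-9.8, -2.6, 12.2]
opening: 49.4
grip_force: 38.7
trans(old axes) mm [0.7 0.1 0.9] trans(new axes) [0.7 0.1 0.9] rotvec [-0.001  0.002 -0.001]
[  0.38365462  -3.93548012 -15.32697957] [-0.52230551  1.06061233 -0.38970121]
```

The tips pressed on the crown at 15 N, so I open a little, rise 4 mm and re-grip.

```bash
python3 -m crank '{"gripper":[0.3,0.3,0.3,0.4,0.6,0.6,0.6],"translation":[[0,0,0],[0,0,-0.002],[0,0,-0.002],[0,0,0],[0,0,0],[0,0,0],[0,0,0]],"angular":[[0,0,0],[0,0,0],[0,0,0],[0,0,0],[0,0,0],[0,0,0],[0,0,0]]}' 60; python3 -c "
from h import *
go(F+8*coup(YAW)[:,2],tool(-.5));s=robot.read_state();print(np.array(s['eef_rot']).T@s['wrist_force'],s['torque'])"
```

```text
clock: 4.78
tcp_pos: [443.1, -107.6, 96.8]
eef_rot: [[-0.727, 0.472, 0.499], [0.528, 0.848, -0.034], [-0.439, 0.239, -0.866]]
wrist_force: [-12.6, -2.3, 16.6]
opening: 49.1
grip_force: 58.3
trans(old axes) mm [0.1 0.1 4.5] trans(new axes) [0.1 0.1 4.5] rotvec [-0.001  0.001 -0.001]
[  0.59464348  -3.93596188 -20.60131047] [-0.44383755  1.20281239 -0.17478285]
```

```bash
python3 -m crank '{"gripper":[0.6,0.6,0.6,0.6,0.6],"translation":[[0,0,-0.003],[0,0,-0.003],[0,0,-0.003],[0,0,-0.003],[0,0,0]],"angular":[[0,0,0],[0,0,0],[0,0,0],[0,0,0],[0,0,0]]}' 60; python3 -c "
from h import *
go(F+8*coup(YAW)[:,2],tool(-.5));s=robot.read_state();print(np.array(s['eef_rot']).T@s['wrist_force'],s['torque']);shot('wrist','w2.png');im=cv2.imread('pics/w2.png');cv2.imwrite('pics/w2c.png',im)"
```

```text
clock: 5.4
tcp_pos: [437.4, -107.1, 106.5]
eef_rot: [[-0.727, 0.472, 0.498], [0.528, 0.848, -0.033], [-0.438, 0.239, -0.867]]
wrist_force: [8.2, -5.4, -12.6]
opening: 48.6
grip_force: 64.1
trans(old axes) mm [ 0.   0.1 15.7] trans(new axes) [ 0.   0.1 15.7] rotvec [-0.001 -0.    -0.001]
[-3.31905138 -3.6992696  15.14374922] [-0.72908968  0.32028142 -0.39349587]
```

View pics/w2c.png

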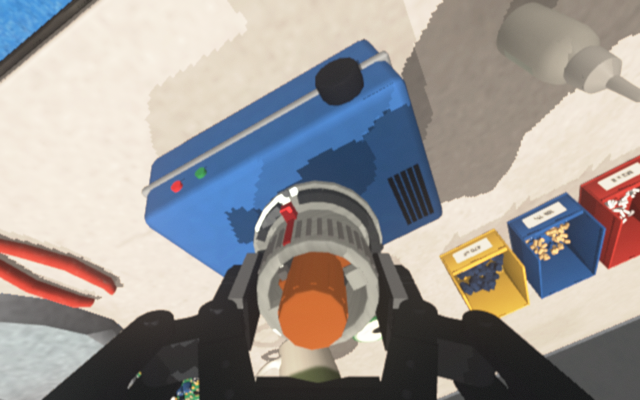

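The collar is gripped near (320,260) and pulled out 11 mm, with the pin at (289,212) clear of the crown and spring force about 15 N. Now I turn it 1.03 rad anticlockwise.

```bash
python3 -m crank '{"gripper":[0.6,0.6,0.6],"translation":[[0,0,0],[0,0,0],[0,0,0]],"angular":[[0,0,-0.1],[0,0,-0.1],[0,0,0]]}' && python3 -c "
from h import *
s=robot.read_state();print(np.array(s['eef_rot']).T@s['wrist_force'],np.array(s['eef_rot']).T@s['torque'])"
```

```text
clock: 5.82
tcp_pos: [437.5, -107.2, 106.3]
eef_rot: [[-0.807, 0.317, 0.498], [0.348, 0.937, -0.033], [-0.477, 0.146, -0.867]]
wrist_force: [7.7, -3.4, -11.8]
opening: 48.3
grip_force: 64.2
[-1.77155143 -2.42983269 14.2167755 ] [ 0.91822578 -0.02355275 -0.05074478]
```

```bash
python3 -m crank '{"gripper":[0.6,0.6,0.6,0.6,0.6,0.6,0.6],"translation":[[0,0,0],[0,0,0],[0,0,0],[0,0,0],[0,0,0],[0,0,0],[0,0,0]],"angular":[[0,0,-0.15],[0,0,-0.15],[0,0,-0.15],[0,0,-0.15],[0,0,-0.15],[0,0,-0.08],[0,0,0]]}' && python3 -c "
from h import *
s=robot.read_state();print(np.array(s['eef_rot']).T@s['wrist_force'],np.array(s['eef_rot']).T@s['torque']);go(F+8*coup(YAW)[:,2],tool(.53));c=shot('wrist','w3.png')
cv2.imwrite('pics/w3c.png',cv2.resize(c['color'][160:360,220:420],None,fx=3,fy=3,interpolation=cv2.INTER_CUBIC))"
```

```text
clock: 6.7
tcp_pos: [437.5, -107.2, 106.4]
eef_rot: [[-0.779, -0.381, 0.498], [-0.456, 0.889, -0.033], [-0.43, -0.253, -0.867]]
wrist_force: [7.7, -3.8, -11.8]
opening: 48.0
grip_force: 64.2
[ 0.81623483 -3.35404207 14.23371799] [ 0.74830226  0.66898885 -0.02772636]
trans(old axes) mm [-0.1  0.1 15.5] trans(new axes) [-0.1  0.1 15.5] rotvec [-0.    -0.001  0.001]
```

View pics/w3c.png

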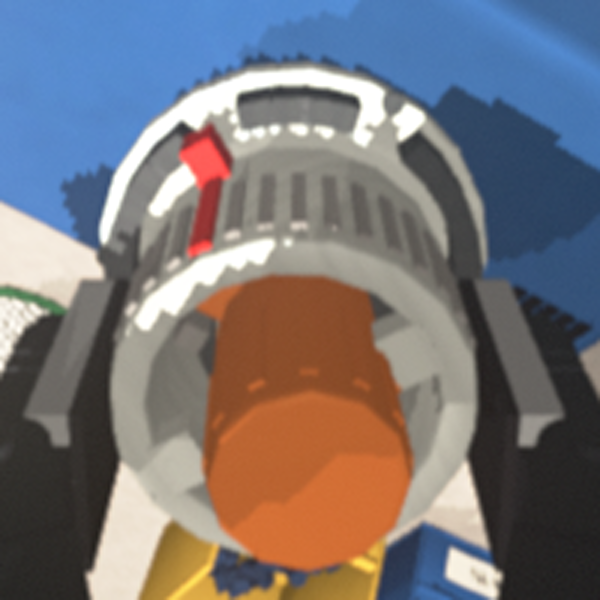

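The pin at crop (205,150) stands over the gap between the crown's dark arcs (190–238, about 118). Now I lower part way and feel for it.

```bash
python3 -m crank '{"gripper":[0.6,0.6,0.6,0.6],"translation":[[0,0,0.002],[0,0,0.002],[0,0,0.002],[0,0,0]],"angular":[[0,0,0],[0,0,0],[0,0,0],[0,0,0]]}' && python3 -c "
from h import *
s=robot.read_state();print(np.array(s['eef_rot']).T@s['wrist_force'],np.array(s['eef_rot']).T@s['torque']);go(F+8*coup(YAW)[:,2],tool(.53))"
```

```text
clock: 7.25
tcp_pos: [440.5, -107.4, 101.2]
eef_rot: [[-0.779, -0.38, 0.498], [-0.455, 0.89, -0.033], [-0.43, -0.253, -0.867]]
wrist_force: [6.3, -3.4, -8.9]
opening: 48.3
grip_force: 64.5
[ 0.45254625 -3.14783642 10.92887939] [0.65230387 0.73005315 0.01043349]
trans(old axes) mm [-0.1  0.2  9.5] trans(new axes) [-0.1  0.2  9.5] rotvec [-0.    -0.001 -0.001]
```

Spring tension persists at about 5 mm, so the pin is in the notch. I lower the rest and let go.

```bash
python3 -m crank '{"gripper":[0.6,0.6,0.6,0.6],"translation":[[0,0,0.002],[0,0,0.002],[0,0,0.001],[0,0,0]],"angular":[[0,0,0],[0,0,0],[0,0,0],[0,0,0]]}' && python3 -c "
from h import *
s=robot.read_state();print(np.array(s['eef_rot']).T@s['wrist_force']);go(F+8*coup(YAW)[:,2],tool(.53))"
python3 -m crank '{"gripper":[0.45,0.3,0.2,0.2],"translation":[[0,0,0],[0,0,0],[0,0,0],[0,0,0]],"angular":[[0,0,0],[0,0,0],[0,0,0],[0,0,0]]}' && python3 -c "
from h import *
s=robot.read_state();print(np.array(s['eef_rot']).T@s['wrist_force']);go(F+41*coup(YAW)[:,2],tool(.53));go(F+41*coup(YAW)[:,2],tool(0))
c=shot('wrist','w4.png')
cv2.imwrite('pics/w4c.png',cv2.resize(c['color'][160:360,220:420],None,fx=3,fy=3,interpolation=cv2.INTER_CUBIC))"
```

```text
clock: 7.75
tcp_pos: [442.9, -107.5, 97.2]
eef_rot: [[-0.779, -0.38, 0.498], [-0.455, 0.89, -0.033], [-0.431, -0.253, -0.866]]
wrist_force: [2.3, -6.3, -4.9]
opening: 48.3
grip_force: 65.3
[ 3.21985414 -5.25581983  5.63346716]
trans(old axes) mm [-0.   0.1  4.9] trans(new axes) [-0.   0.1  4.9] rotvec [-0.    -0.001 -0.001]
clock: 8.25
tcp_pos: [443.1, -106.9, 97.4]
eef_rot: [[-0.778, -0.381, 0.499], [-0.456, 0.89, -0.032], [-0.432, -0.252, -0.866]]
wrist_force: [0.3, -0.2, -0.2]
opening: 68.0
grip_force: 0.0
[-0.07500129 -0.30535349  0.32381291]
trans(old axes) mm [  0.5  -0.3 -28. ] trans(new axes) [  0.5  -0.3 -28. ] rotvec [ 0.001  0.    -0.   ]
trans(old axes) mm [  0.5  -0.3 -28. ] trans(new axes) [  0.3  -0.5 -28. ] rotvec [0.001 0.    0.53 ]
```

View pics/w4c.png

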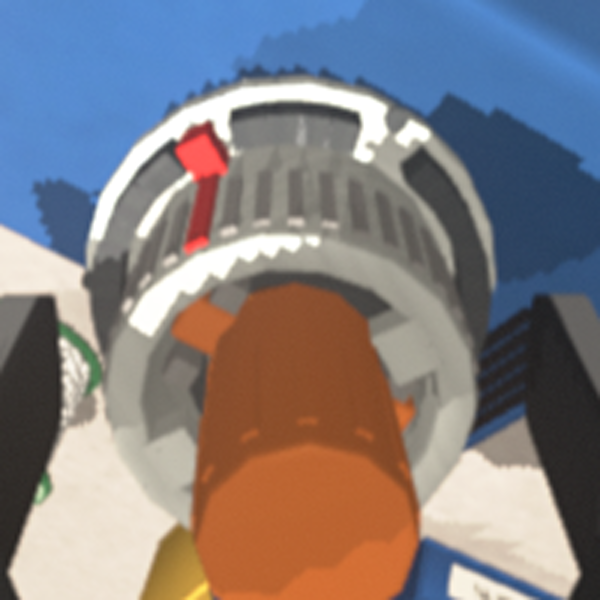

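The pin is home in the release notch at crop (203,155), flush with the flange, and the orange ears at (200,325) and (405,410) are uncovered. Now I rise, turn the gripper into the lean plane and grip the head.

```bash
python3 -m crank '{"gripper":[0.2,0.2,0.2,0.2,0.2,0.2,0.2,0.2,0.2,0.2],"translation":[[0,0,-0.015],[0,0,-0.014],[0,0,0],[0,0,0],[0,0,0],[0,0,0],[0,0,0],[0,0,0],[0,0,0],[0,0,0]],"angular":[[0,0,0],[0,0,0],[0,0,-0.15],[0,0,-0.15],[0,0,-0.15],[0,0,-0.15],[0,0,-0.15],[0,0,-0.15],[0,0,-0.14],[0,0,0]]}' && python3 -c "
from h import *
go(F+42*coup(YAW)[:,2],tool(1.571));print(robot.read_state()['joint_positions'])
c=shot('top');hs=cv2.cvtColor(c['color'],cv2.COLOR_BGR2HSV)"
python3 -m crank '{"gripper":[0.4,0.55,0.7,0.8,0.8,0.8],"translation":[[0,0,0],[0,0,0],[0,0,0],[0,0,0],[0,0,0],[0,0,0]],"angular":[[0,0,0],[0,0,0],[0,0,0],[0,0,0],[0,0,0],[0,0,0]]}' 50 && python3 -c "
from h import *
s=robot.read_state();print(np.array(s['eef_rot']).T@s['wrist_force']);go(F+42*coup(YAW)[:,2],tool(1.571))"
```

```text
clock: 9.55
tcp_pos: [428.5, -106.1, 122.5]
eef_rot: [[-0.067, -0.864, 0.499], [-0.998, 0.058, -0.032], [-0.001, -0.5, -0.866]]
wrist_force: [0.1, -0.3, 0.1]
opening: 68.5
grip_force: 0.0
trans(old axes) mm [0.4 0.2 0. ] trans(new axes) [0.4 0.2 0. ] rotvec [ 0.     0.    -0.002]
[-0.33608277 -0.14455068 -0.89549436  0.3123894   0.13468857 -1.80493176]
clock: 10.35
tcp_pos: [428.4, -106.1, 122.5]
eef_rot: [[-0.066, -0.864, 0.499], [-0.998, 0.058, -0.032], [-0.001, -0.5, -0.866]]
wrist_force: [-4.8, 1.3, 4.4]
opening: 22.7
grip_force: 48.7
[-0.98957679  2.06551638 -6.22997585]
trans(old axes) mm [0.3 0.  0.1] trans(new axes) [0.3 0.  0.1] rotvec [ 0.     0.    -0.002]
```

Gripped (22.7 mm). I draw it out slowly at first, watching the force.

```bash
python3 -m crank '{"gripper":[0.8,0.8,0.8,0.8],"translation":[[0,0,-0.004],[0,0,-0.006],[0,0,-0.006],[0,0,0]],"angular":[[0,0,0],[0,0,0],[0,0,0],[0,0,0]]}' && python3 -c "
from h import *
s=robot.read_state();print(np.array(s['eef_rot']).T@s['wrist_force'])
c=shot('wrist','w5.png');cv2.imwrite('pics/w5c.png',c['color'][150:400,120:520])"
```

```text
clock: 10.85
tcp_pos: [420.7, -105.8, 137.0]
eef_rot: [[-0.066, -0.864, 0.5], [-0.998, 0.057, -0.033], [-0.0, -0.501, -0.866]]
wrist_force: [0.6, -0.5, -0.7]
opening: 22.5
grip_force: 48.9
[ 0.47574784 -0.21279323  0.92005897]
```

```bash
python3 -m crank '{"gripper":[0.8,0.8,0.8,0.8,0.8,0.8],"translation":[[0,0,-0.01],[0,0,-0.014],[0,0,-0.014],[0,0,-0.014],[0,0,-0.014],[0,0,0]],"angular":[[0,0,0],[0,0,0],[0,0,0],[0,0,0],[0,0,0],[0,0,0]]}' && python3 - <<'E'
from h import *
np.set_printoptions(precision=1,suppress=True)
s=robot.read_state();print(np.array(s['eef_rot']).T@s['wrist_force'])
c=shot('top');im=c['color'][170:235,200:300];g=cv2.cvtColor(im,cv2.COLOR_BGR2GRAY)
print(g[20:46,64:92])
# rack corners of the top face, from view c1
q=[onz(c,200+x/2.607,165+y/2.607,50)[:2] for x,y in[(32,72),(238,52),(245,145),(35,160)]]
print(np.array(q))
for u,v in[(188,87),(214,86),(216,112),(188,114)]: print(onz(c,200+u/2.607,165+v/2.607,50))
E
```

```text
clock: 11.65
tcp_pos: [387.8, -103.7, 194.7]
eef_rot: [[-0.066, -0.863, 0.5], [-0.998, 0.057, -0.033], [-0.0, -0.502, -0.865]]
wrist_force: [0.2, -0.6, -1.1]
opening: 22.1
grip_force: 49.0
[0.6 0.3 1.1]
[[168 168 168 168 169 168 168 169 168 168 168 168 168 169 168 169 167 168
  167 168 168 168 168 168 169 168 166 158]
 [168 168 168 168 169 167 168 168 168 168 167 168 168 169 169 169 169 168
  169 168 169 168 167 168 168 169 163 126]
 [168 168 168 168 168 169 168 169 168 168 167 168 168 168 168 168 168 168
  168 168 168 168 168 169 169 169 166 146]
 [168 168 168 168 168 168 168 168 168 169 169 168 168 169 168 168 168 167
  169 169 169 170 169 169 170 170 166 147]
 [168 167 168 168 168 169 169 167 168 168 168 167 168 169 169 169 169 169
  169 169 169 170 168 169 169 170 165 132]
 [167 167 168 168 169 168 168 168 169 168 169 169 169 169 169 170 169 169
  170 169 169 169 169 169 168 169 166 133]
 [168 168 169 168 168 168 169 170 170 171 171 171 172 171 172 172 173 171
  171 170 168 170 169 169 170 169 166 132]
 [168 168 169 168 169 170 170 172 173 175 173 173 170 171 171 171 151 152
  16
[... 1586 characters left out ...]
169 168 168 168 168 168 169 169 169 169 169 169
  168 168 169 168 168 169 168 167 170 172]
 [168 168 168 168 169 168 168 170 167 168 169 169 168 168 169 168 168 169
  168 169 169 169 168 168 168 169 173 171]
 [169 168 168 168 168 168 168 169 168 169 168 167 168 168 168 169 169 168
  168 169 169 169 168 169 169 170 174 173]
 [168 169 168 168 168 168 168 167 169 168 168 169 169 169 168 169 168 168
  169 168 169 169 168 169 169 174 171 108]
 [169 169 169 169 168 169 168 168 168 169 168 169 167 168 169 169 169 168
  169 169 168 168 169 169 172 170 108 114]]
[[475.3 330.2]
 [499.4 141.5]
 [412.3 132.1]
 [393.9 321.7]]
[465.  186.4  50. ]
[466.6 162.5  50. ]
[442.2 159.7  50. ]
[439.7 185.3  50. ]
```

```bash
cat >> h.py <<'E'
RY=0.107
def up(ry=RY):
    return np.array([[np.sin(ry),-np.cos(ry),0],[-np.cos(ry),-np.sin(ry),0],[0,0,-1.]]).T.T@np.eye(3)
HOLE=np.array([453.4,173.5,50.])
E
python3 - <<'E'
from h import *
c=shot('top');g=cv2.cvtColor(c['color'],cv2.COLOR_BGR2GRAY)
m=((g<140)*255).astype(np.uint8);m[:194]=0;m[213:]=0;m[:,:268]=0;m[:,286:]=0
M=cv2.moments(m,True);u,v=M['m10']/M['m00'],M['m01']/M['m00'];print(u,v,onz(c,u,v,50))
R=up();print(R,np.linalg.det(R))
s=robot.read_state();p=s['tcp_pos']
plan([(p+[0,40,30],np.array(s['eef_rot']),1),(HOLE+[0,0,145],R,8)])
E
```

```text
276.8695652173913 202.7391304347826 [454.59226547 174.53909472  50.        ]
[[ 0.10679594 -0.99428096  0.        ]
 [-0.99428096 -0.10679594  0.        ]
 [ 0.          0.         -1.        ]] 1.0000000000000002
[-0.04, -0.013, -0.027] [0.0, 0.0, 0.0]
-- [388.  -63.5 223.4]
[-0.03, -0.004, 0.006] [-0.065, -0.006, -0.021]
[-0.03, -0.004, 0.006] [-0.065, -0.006, -0.021]
[-0.03, -0.006, 0.006] [-0.065, -0.006, -0.021]
[-0.03, -0.007, 0.006] [-0.065, -0.006, -0.021]
[-0.029, -0.007, 0.005] [-0.065, -0.006, -0.021]
[-0.029, -0.009, 0.006] [-0.065, -0.006, -0.021]
[-0.029, -0.009, 0.004] [-0.065, -0.006, -0.021]
[-0.029, -0.011, 0.004] [-0.065, -0.006, -0.021]
-- [453.7 173.3 195.5]
```

```bash
python3 -m crank '{"gripper":[0.8,0.8,0.8,0.8,0.8,0.8,0.8,0.8,0.8,0.8],"translation":[[-0.04,-0.013,-0.027],[-0.03,-0.004,0.006],[-0.03,-0.004,0.006],[-0.03,-0.006,0.006],[-0.03,-0.007,0.006],[-0.029,-0.007,0.005],[-0.029,-0.009,0.006],[-0.029,-0.009,0.004],[-0.029,-0.011,0.004],[0,0,0]],"angular":[[0,0,0],[-0.065,-0.006,-0.021],[-0.065,-0.006,-0.021],[-0.065,-0.006,-0.021],[-0.065,-0.006,-0.021],[-0.065,-0.006,-0.021],[-0.065,-0.006,-0.021],[-0.065,-0.006,-0.021],[-0.065,-0.006,-0.021],[0,0,0]]}' && python3 - <<'E'
from h import *
s=robot.read_state();go(HOLE+[0,0,145],up());print(s['joint_positions'])
w=shot('wrist','w6.png');print(proj(w,HOLE),proj(w,s['tcp_pos']+58*np.array(s['eef_rot'])[:,2]))
E
```

```text
clock: 13.0
tcp_pos: [454.8, 175.0, 193.5]
eef_rot: [[0.109, -0.994, -0.001], [-0.994, -0.109, 0.003], [-0.003, 0.0, -1.0]]
wrist_force: [-0.8, -0.3, -0.9]
opening: 22.3
grip_force: 49.2
trans(old axes) mm [ 1.3  1.5 -1.5] trans(new axes) [ 1.3  1.5 -1.5] rotvec [0.    0.003 0.002]
[ 0.36543643  0.19004659 -0.17512703  1.20527715  0.00301386 -1.31415413]
[319.78761238 182.12506763] [318.26053045 221.34108988]
```

View pics/w6.png

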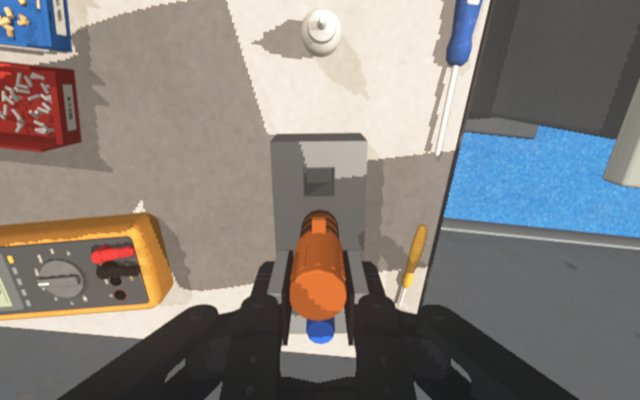

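The rack hole shows at (304–334,167–195), centred about (319.5,181), right by the predicted (319.8,182.1). The held cartridge is upright, its far foot edge at (319,212).

```bash
python3 - <<'E'
from h import *
np.set_printoptions(precision=2,suppress=True)
w=shot('wrist');im=cv2.imread('pics/w6.png');g=cv2.cvtColor(im,cv2.COLOR_BGR2GRAY);h=cv2.cvtColor(im,cv2.COLOR_BGR2HSV)
print('row 175',g[175,296:342]);print('row 188',g[188,296:342]);print('col 312',g[160:204,312]);print('col 328',g[160:204,328])
o=cv2.inRange(h,(5,120,40),(25,255,255));o[:,:285]=0;o[:,360:]=0;o[:200]=0
for r in range(208,262,4):
    x=np.nonzero(o[r])[0]
    if len(x):print(r,x.min(),x.max(),(x.min()+x.max())/2)
s=robot.read_state();R=np.array(s['eef_rot']);
for z in(58,20,-24): print(z,proj(w,s['tcp_pos']+R[:,2]*z),proj(w,s['tcp_pos']+R@np.array([10.5,0,z])))
print(proj(w,HOLE+[1,0,0])-proj(w,HOLE),proj(w,HOLE+[0,1,0])-proj(w,HOLE))
E
```

```text
row 175 [112 111 112 112 112 113 108  95  83  74  82  91  91  91  91  90  89  92
  91  91  91  92  91  90  92  92  92  92  91  92  92  91  92  92  91  85
  75  85 123 163 178 180 180 181 180 178]
row 188 [111 110 111 110 109 111 109  98  80  69  69  72  71  70  70  71  71  72
  71  73  73  78  80  81  83  83  83  83  83  82  82  83  83  82  83  83
  79  83  99 108 110 111 111 111 112 110]
col 312 [179 179 179 178 179 178 168 144 110  94  92  90  92  92  90  89  91  91
  90  91  91  88  82  76  72  72  72  72  71  72  72  74  79  82  82  85
  96 108 108 109 109 108 109 109]
col 328 [179 178 180 179 178 178 165 138 107  93  93  92  92  93  93  92  90  91
  91  89  91  88  86  84  83  84  84  83  83  83  83  82  82  82  83  88
  99 108 110 109 109 109 109 109]
212 317 321 319.0
216 308 331 319.5
220 305 334 319.5
224 303 336 319.5
228 303 336 319.5
232 304 337 320.5
236 301 337 319.0
240 298 339 318.5
244 297 340 318.5
248 296 341 318.5
252 295 342 318.5
256 294 343 318.5
260 292 343 317.5
58 [319.23 220.76] [319.26 204.73]
20 [319.62 248.02] [319.67 229.22]
-24 [320.32 297.38] [320.4  273.95]
[-1.16 -0.12] [-0.13  1.12]
```

```bash
python3 - <<'E'
from h import *
np.set_printoptions(precision=1,suppress=True)
s=robot.read_state();R=np.array(s['eef_rot']);p=s['tcp_pos']
for n in('scene','wrist'):
    c=shot(n);h=cv2.cvtColor(c['color'],cv2.COLOR_BGR2HSV)
    o=cv2.inRange(h,(4,110,40),(26,255,255))
    f=proj(c,p+R[:,2]*58);t=proj(c,p-R[:,2]*24)
    print(n,'pred foot/top centre',f,t,'ears y-tip',proj(c,p+R@np.array([18,0,15])),proj(c,p+R@np.array([18,0,18-6+6])))
    u0,v0=int(f[0]),int(f[1])
    for r in range(int(min(t[1],f[1]))-25,int(max(t[1],f[1]))+25,2):
        x=np.nonzero(o[r,u0-40:u0+40])[0]
        if len(x):print(r,x.min()+u0-40,x.max()+u0-40,len(x),h[r,(x.min()+x.max())//2+u0-40])
E
```

```text
scene pred foot/top centre [283.7 151.6] [282.8 111.2] ears y-tip [290.8 133.4] [290.9 134.9]
108 284 285 2 [ 11 122  88]
110 283 288 6 [ 12 181 145]
112 283 289 7 [ 12 192 175]
114 283 289 7 [ 12 191 163]
116 283 289 7 [ 12 191 159]
118 283 289 7 [ 12 192 158]
120 283 289 7 [ 11 186 158]
122 283 322 8 [  0   0 105]
124 283 321 9 [150   2 106]
126 281 318 11 [  0   0 104]
128 275 315 17 [  0   0 105]
130 276 313 18 [150   2 104]
132 278 310 17 [  0   2 106]
134 278 307 16 [  6  12 106]
136 279 304 12 [165   5 106]
138 279 301 12 [  0   2 106]
140 278 297 12 [ 11 113  99]
142 279 294 10 [ 12 118  91]
144 279 292 14 [ 11 153 107]
146 279 308 12 [18 26 97]
148 279 322 17 [17 40 89]
150 281 322 25 [ 15 110 123]
152 284 322 34 [ 16 182 210]
154 285 322 38 [ 18 193 228]
156 285 322 38 [ 17 197 214]
158 285 322 38 [ 17 193 194]
160 285 322 38 [ 17 189 190]
162 286 322 37 [ 17 190 185]
164 291 322 32 [ 17 190 183]
166 296 321 26 [ 16 176 158]
168 304 318 15 [ 16 163 128]
170 311 315 5 [ 15 126 123]
wrist pred foot/top centre [317.9 221.6] [318.  298.1] ears y-tip [318.  220.1] [318.  217.9]

[... 920 characters left out ...]
 233]
274 290 345 56 [ 11 190 228]
276 289 345 57 [ 11 191 228]
278 289 346 58 [ 11 191 227]
280 289 346 58 [ 11 190 228]
282 290 346 57 [ 11 190 228]
284 289 346 58 [ 11 190 228]
286 289 346 58 [ 11 189 229]
288 289 346 58 [ 11 190 228]
290 289 346 58 [ 11 189 228]
292 289 346 58 [ 11 191 228]
294 289 347 59 [ 11 190 227]
296 289 347 59 [ 11 191 226]
298 289 346 58 [ 11 190 226]
300 289 346 58 [ 11 190 226]
302 289 346 58 [ 11 190 223]
304 290 345 56 [ 11 190 193]
306 291 344 54 [ 11 188 184]
308 292 342 51 [ 11 187 184]
310 294 340 47 [ 11 189 182]
312 297 338 42 [ 11 188 184]
314 299 335 37 [ 11 186 184]
316 302 333 32 [ 11 187 183]
318 308 329 22 [ 11 187 184]
320 316 318 3 [  6 134 147]
```

The wrist and scene views agree that the cartridge sits about 12 mm higher in the grip than planned, with its foot about 46 mm below the TCP. I correct the xy over the hole and descend to just above the mouth.

```bash
python3 -m crank '{"gripper":[0.8,0.8,0.8,0.8,0.8],"translation":[[0.002,0.0005,0.01],[0,0,0.03],[0,0,0.03],[0,0,0.01],[0,0,0]],"angular":[[0,0.002,0.002],[0,0,0],[0,0,0],[0,0,0],[0,0,0]]}' && python3 - <<'E'
from h import *
np.set_printoptions(precision=2,suppress=True)
P=[]
for i in range(4):
    w=shot('wrist');s=robot.read_state();P.append(s['tcp_pos'])
p=np.mean(P,0);R=np.array(s['eef_rot']);print(p,np.ptp(P,0),R);im=w['color'];g=cv2.cvtColor(im,cv2.COLOR_BGR2GRAY);h=cv2.cvtColor(im,cv2.COLOR_BGR2HSV)
H=np.array([454.2,173.0,50]);print('hole pred',proj(w,H),[proj(w,H+np.array([a,b,0])) for a,b in((12.5,0),(-12.5,0),(0,-12.5),(0,12.5))])
for r in(150,160,168): 
    r=int(proj(w,H)[1])-14+ (r-150)//2; print(r,g[r,290:350])
u=int(proj(w,H)[0]);v=int(proj(w,H)[1]);print(v-30,g[v-30:v+20,u])
o=cv2.inRange(h,(5,120,40),(25,255,255))
for r in range(175,240,4):
    x=np.nonzero(o[r,270:370])[0]+270
    if len(x):print(r,x.min(),x.max())
for z in(46,58):print(z,proj(w,p+R[:,2]*z),proj(w,p+R@np.array([10.5,0,z])))
E
```

```text
clock: 13.82
tcp_pos: [453.2, 171.0, 115.4]
eef_rot: [[0.104, -0.995, 0.002], [-0.995, -0.104, 0.001], [-0.001, -0.002, -1.0]]
wrist_force: [1.8, -0.8, 0.3]
opening: 22.3
grip_force: 49.2
[454.09 171.51 116.36] [0.49 0.34 0.45] [[ 0.1  -0.99  0.  ]
 [-0.99 -0.1   0.  ]
 [-0.   -0.   -1.  ]]
hole pred [318.51 218.31] [array([299.22, 216.39]), array([337.75, 220.22]), array([320.59, 200.03]), array([316.51, 235.97])]
204 [111 111 110 111 110 109 104  92  79  68  75  91  86  86  89  90  90  90
  90  90  90  89  89  91  91  90  91  89  90  89  91  91  90  90  89  90
  92  91  91  90  90  89  91  91  86  70  69  88 119 148 170 177 177 178
 178 177 178 178 178 178]
209 [110 111 110 112 110 110 108  93  82  70  63  68  77  88  90  88  90  89
  89  90  89  88  88  88  87  84  85  81  81  80  80  80  83  85  86  90
  89  89  90  89  90  91  90  91  86  74  74  88 118 148 172 177 177 176
 177 177 177 178 177 178]
213 [109 110 111 110 110 110 108  97  84  69  66  64  69  82  86  85  85  83
  80  69  57  54  54  57  60  63  64  68  69  71  71  72  72  69  70  67
  65  63  62  64  74  80  83  82  82  76  75  89 117 148 170 176 176 176
 175 176 177 178 177 178]
188 [177 176 177 177 175 175 176 175 175 176 175 172 153 115  94  91  90  90
  89  90  89  81  66  57  63  69  72  74  81 100 113 133 170 190 200 199
 181 154 146 145 146 146 146 143 130 114 107 108 108 108]
215 309 329
219 305 333
223 303 335
227 303 335
231 302 336
235 302 336
239 299 338
46 [318.58 228.75] [318.59 212.  ]
58 [318.52 221.18] [318.53 205.21]
```

```bash
python3 -m crank '{"gripper":[0.8,0.8,0.8,0.8,0.8,0.8,0.8],"translation":[[-0.002,-0.0008,0],[0,0,0.005],[0,0,0.006],[0,0,0.006],[0,0,0.006],[0,0,0.005],[0,0,0]],"angular":[[0,0,0],[0,0,0],[0,0,0],[0,0,0],[0,0,0],[0,0,0],[0,0,0]]}' && python3 - <<'E'
from h import *
P=[]
for i in range(4): shot('wrist');s=robot.read_state();P.append(s['tcp_pos'])
print(np.mean(P,0),s['wrist_force'],s['torque'])
E
```

```text
clock: 14.9
tcp_pos: [453.9, 173.5, 87.0]
eef_rot: [[0.105, -0.995, 0.001], [-0.995, -0.105, 0.001], [-0.001, -0.002, -1.0]]
wrist_force: [0.5, 0.1, -0.9]
opening: 22.6
grip_force: 49.2
[454.28218226 173.5736713   87.50174064] [ 1.05096368 -0.247957    0.33442833] [ 0.00614661  0.035418   -0.01010276]
```

No contact force, so it is entering. I continue down.

```bash
python3 -m crank '{"gripper":[0.8,0.8,0.8,0.8,0.8],"translation":[[0,0,0.006],[0,0,0.006],[0,0,0.005],[0,0,0.003],[0,0,0]],"angular":[[0,0,0],[0,0,0],[0,0,0],[0,0,0],[0,0,0]]}' && python3 -m crank '{"gripper":[0.8,0.8,0.8,0.8],"translation":[[0,0,0.003],[0,0,0.002],[0,0,0],[0,0,0]],"angular":[[0,0,0],[0,0,0],[0,0,0],[0,0,0]]}'; python3 - <<'E'
from h import *
np.set_printoptions(precision=2,suppress=True)
P=[];W=[]
for i in range(4): w=shot('wrist','w7.png');s=robot.read_state();P.append(s['tcp_pos']);W.append(s['wrist_force'])
print(np.mean(P,0),np.mean(W,0))
E
```

```text
clock: 15.72
tcp_pos: [454.1, 173.6, 68.1]
eef_rot: [[0.105, -0.995, 0.002], [-0.995, -0.105, 0.002], [-0.002, -0.003, -1.0]]
wrist_force: [-3.7, -1.0, 11.9]
opening: 22.2
grip_force: 50.7
clock: 16.23
tcp_pos: [454.5, 173.9, 67.3]
eef_rot: [[0.105, -0.994, 0.006], [-0.994, -0.105, 0.004], [-0.003, -0.006, -1.0]]
wrist_force: [-19.7, -5.7, 66.9]
opening: 22.5
grip_force: 57.6
[454.49 173.91  67.32] [-19.4   -6.22  66.54]
```

Contact came at TCP z 68, where the ears should meet the rack top on the planned grip. I relieve the push and check.

```bash
python3 -m crank '{"gripper":[0.8,0.8,0.8],"translation":[[0,0,-0.003],[0,0,-0.0025],[0,0,0]],"angular":[[0,0,0],[0,0,0],[0,0,0]]}'; python3 - <<'E'
from h import *
w=shot('wrist');t=shot('scene');a=cv2.resize(w['color'][150:350,230:410],None,fx=2.9,fy=2.9,interpolation=cv2.INTER_CUBIC)
b=cv2.resize(t['color'][130:220,240:330],(270,270),interpolation=cv2.INTER_CUBIC)
H=np.zeros((580,795,3),np.uint8);H[:,:522]=a;H[:270,523:793]=b
c=cv2.resize(t['color'][200:290,350:440],(270,270),interpolation=cv2.INTER_CUBIC);H[290:560,523:793]=c
cv2.imwrite('pics/w8.png',H)
E
```

```text
clock: 16.8
tcp_pos: [454.6, 173.8, 68.2]
eef_rot: [[0.105, -0.995, 0.003], [-0.995, -0.105, 0.002], [-0.002, -0.003, -1.0]]
wrist_force: [-0.9, -0.5, 8.0]
opening: 22.0
grip_force: 50.0
```

View pics/w8.png

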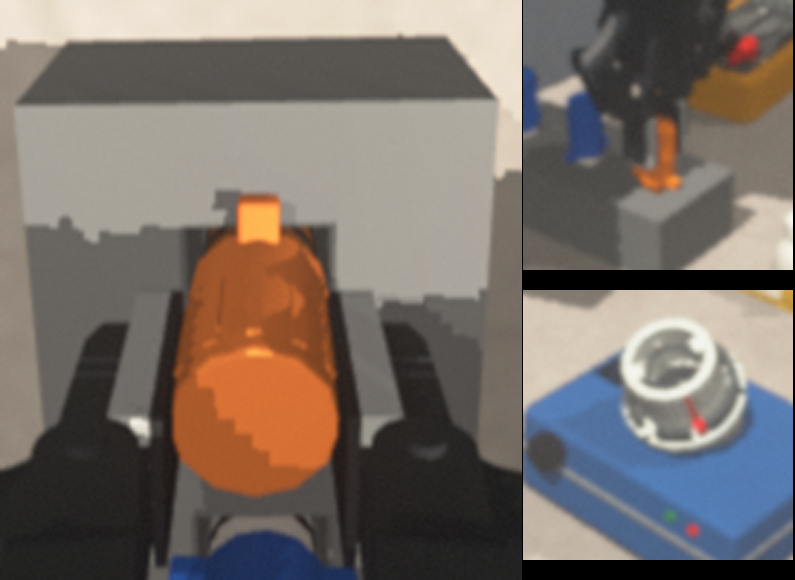

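The ear rests on the rack top at (258,220) with the shank in the hole, and the station inset shows the collar home with the red pin in its notch. I release and rise.

```bash
python3 -m crank '{"gripper":[0.7,0.6,0.4,0.3,0.3,0.3,0.3,0.3,0.3,0.3,0.3],"translation":[[0,0,0],[0,0,0],[0,0,0],[0,0,0],[0,0,-0.01],[0,0,-0.02],[0,0,-0.03],[0,0,-0.03],[0,0,-0.03],[0,0,-0.02],[0,0,0]],"angular":[[0,0,0],[0,0,0],[0,0,0],[0,0,0],[0,0,0],[0,0,0],[0,0,0],[0,0,0],[0,0,0],[0,0,0],[0,0,0]]}'; python3 - <<'E'
from h import *
np.set_printoptions(precision=1,suppress=True)
H=np.array([454.4,173.8,92])
for n in('wrist','top','scene'):
    c=shot(n);h=cv2.cvtColor(c['color'],cv2.COLOR_BGR2HSV);o=cv2.inRange(h,(5,120,60),(16,255,255));u,v=proj(c,H).astype(int)
    s=o[max(v-30,0):v+30,u-30:u+30];y,x=np.nonzero(s)
    print(n,'head-top pred',proj(c,H),'foot',proj(c,H-[0,0,41]),len(x),x.min()+u-30,x.max()+u-30,y.min()+v-30,y.max()+v-30) if len(x) else print(n,'none')
    if n!='scene':
        for z,name in((92,'fresh1'),):
            b=cv2.inRange(h,(100,150,80),(125,255,255));print([b[int(q[1])-8:int(q[1])+9,int(q[0])-8:int(q[0])+9].mean() for q in(proj(c,[447.8,233,92]),proj(c,[441.4,293,92]))])
E
```

```text
clock: 18.27
tcp_pos: [454.8, 173.7, 209.8]
eef_rot: [[0.105, -0.995, 0.005], [-0.995, -0.105, 0.003], [-0.002, -0.006, -1.0]]
wrist_force: [-0.1, -0.4, 0.0]
opening: 59.7
grip_force: 0.0
wrist head-top pred [319.5 192.9] foot [319.5 179.3] 1027 304 335 162 205
[np.float64(255.0), np.float64(244.41176470588235)]
top none
[np.float64(0.0), np.float64(0.0)]
scene head-top pred [284.4 171.7] foot [284.9 189.7] 406 277 313 141 193
```

The released cartridge's head is at the predicted place and height (wrist columns 304–335, centred 319.5), and the fresh cartridges are in place.

```bash
python3 -c "
from rig import order
print(order.sign_off())"
```

```text
the job is handed in; nothing more can be done
None
```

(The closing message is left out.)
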